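# Lower the grow lamp onto the algae tank with the ratchet winch

## Robot

A 6-joint arm with a two-finger parallel gripper is mounted at the origin on the work surface. World frame = base frame: x ahead of the robot, y to its left, z up, the work surface at z = 0. Lengths are in mm, angles in rad, forces in N, time in s.
With the tool pointing down it reaches from about 250 to 725 mm from the base axis. Payload 4 kg.
Tool frame: the origin (TCP) lies midway between the tips of the shut fingers; the grasp point (between the pads) lies 19 mm behind it; z points along the fingers, y is the direction in which the jaws open and shut (so a half turn about z gives the same grasp; the last joint's range is limited). The gripper opens to 85 mm and grips with 20 to 120 N. Pads are 22 mm wide; open, the fingers measure 114 mm over their backs; the gripper's body (76 mm by 85 mm) begins 54 mm behind the grasp point. The pads swing forward as they close: fully open they stand 13 mm farther back than shut.
Start: joints at [-1.203, 0.241, 0.005, 1.335, 0, 1.571], TCP at [179.78, -466.56, 231.306] pointing down, gripper open.
Joint ranges: [-2.72, 2.72], [-1.05, 1.87], [-1.09, 1.28], [-1.99, 2.15], [-1.42, 1.44], [-3.14, 3.14]. Speed limits (rad/s): [2.79, 2.79, 3.14, 3.14, 3.14, 3.14].

## Interface

Orientations are given as a 3x3 rotation matrix whose columns are the frame's x, y, z axes.
In Python, from rig import monitor, capture, camera_params, sign_off, masks_of gives the robot as it stands.
- The arm moves only by the shell command python3 -m inch 'ROWS'. ROWS is JSON, a list of rows, each a list of 5 numbers: the shift along the world's x, y, z in m, then the turn about the world's z in rad, then the opening, from 0 (shut) to 1 (fully open). A call has 1 to 20 rows; each row is the pose to reach, as a shift and turn from the pose commanded when the call began; what a row does not reach only later rows make up. A row lasts 1/8 s, in which the tool goes at most 62.5 mm and 10.7 degrees, less where a joint would pass 70% of its speed; a pose out of reach is approached as far as the arm can. A call with a gripper value outside its range is refused whole. The fingers move at their own pace and stop on an object; the grip force is fixed at half the most. Time passes only in rows, so rows that repeat a pose let the fingers close. It gives the time, the measured TCP pose, the force and the opening at its end, in the units of the state.
- monitor.read_state(): the state, without advancing time (a new reading comes with each control period).
- capture(name): name is "scene" or "top"; returns the picture (400x640x3 uint8, red, green, blue); there is no depth.
- camera_params(name): a dict with "intrinsics" (3x3 intrinsics, pixels), "position" and "orientation" of the camera in the world. Camera axes: x right, y down, z forward; pixel columns grow to the right and rows downward; lengths in mm; the calibration is good to about 2 mm. A picture is of the moment at which its call begins. camera_params takes no time and is no camera call.
- sign_off(): hands the job in, once; it reports no verdict.
Trained networks look in the newest picture that a camera, given by its name, has taken for a name from the list of things; names that differ only in an ending like _2 or _b are one class to them, and where a whole thing is asked for, a point or a joint stands for the part that bears it (a point fixed in the world has none). Each returns a list of dicts, best first, with "conf" (0 to 1); they miss things now and then, are a little off and sometimes report something else, mostly with a low value. They report only what shows in the picture. A call takes as long as a camera call.
- masks_of(camera, thing): "region" (400x640 bool, what is visible of it) and "extent" ([centre column, centre row, width, height] in pixels, round what is visible of it).
The state is a dict: "clock": time; "joint_pos": joint angles; "qd": joint speeds; "joint_efforts": joint torques, N m; "tcp_pos": TCP position; "orientation": TCP orientation; "wrist_force": force on the tool from outside, world axes, zero at the start; "torque": the same for the moment, N m; "width": finger opening in mm.
Only numpy, scipy, OpenCV 4.12 (cv2) and the standard library are available. Lean on these libraries where they do the work, as an engineer would, in place of code of your own. Each camera call takes 0.05 s, during which the arm holds its last target.

## Task

Lower the grow lamp with the ratchet winch until it stands on the tank's lid: put the red-balled shift lever over to release, wind the crank up a little until the pawl springs clear of the ratchet wheel, then, keeping hold, wind it slowly back down until the tank carries the lamp's weight, never letting the lamp drop and never pressing it hard onto the glass. Then let go and put the lever back to hold, so that the pawl lies in the ratchet again. Never heave the crank backwards against the engaged pawl, and do not shift the tank or disturb the beaker, bowl and jar.

Things in the scene. Friction and masses are not known exactly. Their poses are not given: they have to be found in the camera images.
- winch: Fixed hand-cranked rack winch; grey gear housing 118 x 98 mm, 184 mm high, foot plate 200 x 170 mm. Turned 6 to 35 degrees clockwise from above. Origin on the table under the ratchet wheel's middle, z up. Level crank shaft along its y axis, 150 mm high; crank on the +y side of the wheel; housing (y -20 to -118 mm), rack column (x +39, y -85, top up to 410 mm high) and lamp on the -y side.
- crank: Shaft with ratchet wheel (92 mm across, 20 teeth) and, 16-26 mm to +y, the crank arm. Origin: wheel centre. Turning about the winch's +y (top towards +x) is backwards: lowers the lamp 24 mm per rad. The lamp (24 N) pulls the crank backwards; 5 to 10 N along the circle at the grip holds it. No brake: with the pawl out and the crank let go, the lamp falls.
- grip_mid (a point): Middle of the black crank grip, a free-spinning sleeve 27 mm thick, 84 mm long, along the winch's y; 85 mm from the shaft line, 74 mm to +y of the wheel. Starts 105 degrees up from the winch's +x (near the top), goes over to +x and down as the lamp is lowered, landing it between 43 degrees above and 15 below level. Can be pinched from above, fingers closing along the winch's x, all the way.
- shaft (a point): Point on the shaft line, level with the middle of the grip (74 mm along the winch's +y from the wheel): the centre of the grip's circle.
- lever_ball (a point): Centre of the red ball, 20 mm across, on top of the shift lever, an 8 mm flat arm standing up from the pawl pin in the plane of the ratchet wheel, 64 mm from pin to ball. About 276 mm above the table, higher than the crank grip ever comes.
- shift_lever (a joint): Shift lever angle, rad about the winch's y: 0 = hold (ball leaning 17 degrees to the winch's -x), 0.6 = release (17 degrees to +x; the ball travels 38 mm). Friction keeps it where it is put; it takes about 3 to 4 N at the ball and has firm stops at 0 and 0.6.
- pawl: Yellow pawl, 45 mm from pin to nose, sprung to the lever on the same pin (origin; x +13 mm, 216 mm high), reaching to -x onto the wheel's upper side. Lever at hold: sprung into the teeth, the wheel only winds up, clicking. Lever at release: sprung out, but the undercut teeth keep it caught while the lamp's weight is on it; it flies clear once the crank is wound up about 0.1 rad.
- pawl_nose (a point): Centre of the pawl's rounded nose, in the mid-plane of the wheel: 42 mm from point wheel_centre when seated in a tooth, up to 49 mm while riding over the teeth, about 58 mm when sprung clear.
- wheel_centre (a point): Centre of the ratchet wheel on the shaft line.
- lamp: LED grow lamp, aluminium panel 235 x 165 mm, one piece with arm and rack column, 2.4 kg, slides straight up and down in the winch. Origin in x, y as the winch's, at height 0 at the start, lower as it is lowered. The panel's underside is 309 mm above this origin. Four screw-in rubber feet hang 31 to 43 mm below the panel, screwed differently each time, so the landing must be felt.
- tank: Glass tank of green algae culture with flat white lid 216 x 146 mm, 199 mm high, 5 kg, loose, standing on a white stirrer plate under the lamp. Origin at the centre of its underside; the lid's top is 199 mm above it. The gap between the lamp's feet and the lid is 26 to 50 mm at the start.
- beaker: Empty glass beaker, 80 mm wide, 105 mm high, loose. Origin at the centre of its underside. Bystander.
- bowl: Steel bowl, 110 mm wide, 45 mm high, loose. Origin at the centre of its underside. Bystander.
- jar: Sample jar with green contents and white cap, 52 mm wide, 75 mm high, loose. Origin at the centre of its underside. Bystander.

How it is judged:
By the outcome, as a careful person would: the job done as asked, in the order asked, and still so for the second after the job is handed in, with the robot touching nothing.
It also fails if it takes over 64 s, if anything falls off the work surface, if the arm or the gripper's body presses on something with over 40 N, if the wrist force passes 120 N, or if a joint passes its speed limit or range.

## Working session

There is one attempt and no reset: what is moved stays moved. The work goes in short steps, Python scripts to look and compute and a shell command to move; the robot and the scene stay as the last step left them, time stands still between calls to the robot, and variables do not carry over. Pictures are saved under pics/ and viewed, and the job is handed in when it is done.

```bash
ls; mkdir -p pics; python3 - <<'E'
from rig import monitor, capture, camera_params
import cv2
s=monitor.read_state()
for k,v in s.items(): print(k,v)
for n in ("scene","top"):
    im=capture(n); cv2.imwrite(f"pics/{n}0.png",im[:,:,::-1]); print(n,camera_params(n))
E
```

```text
pics
clock 0.0
joint_pos [-1.20300438e+00  2.41433719e-01  3.74594475e-03  1.33520211e+00
  5.09477462e-07  1.57081986e+00]
qd [-1.70028627e-03  9.53047908e-05 -8.99845203e-06 -6.33823052e-04
 -5.14604802e-05  5.78812283e-04]
joint_efforts [-6.36701043e-04 -3.72318506e+01  2.52407330e+01  1.68482558e-02
 -1.02596548e-04  5.37773943e-06]
tcp_pos [ 179.55414276 -465.98048254  230.41088784]
orientation [[ 9.33132000e-01  3.59533176e-01 -7.52276832e-04]
 [ 3.59533963e-01 -9.33129955e-01  1.95373418e-03]
 [ 4.60210056e-07 -2.09356096e-03 -9.99997808e-01]]
wrist_force [ 0.25553219  0.99218502 -0.52692226]
torque [-0.01941821  0.03333969 -0.03290238]
width 85.59419064493983
scene {'intrinsics': array([[375.77484062,   0.        , 319.18064155],
       [  0.        , 375.77484062, 195.25496754],
       [  0.        ,   0.        ,   1.        ]]), 'position': array([958.44403286, 197.40668957, 837.40853381]), 'orientation': array([[-0.28754736,  0.80458321, -0.51957904],
       [ 0.95771797,  0.23608851, -0.16443393],
       [-0.00963414, -0.54489272, -0.83845042]])}
top {'intrinsics': array([[399.72876901,   0.        , 315.8589316 ],
       [  0.        , 399.72876901, 192.23709228],
       [  0.        ,   0.        ,   1.        ]]), 'position': array([ 391.76132779,   62.07316149, 1133.25487533]), 'orientation': array([[ 0.02714794, -0.98431949,  0.17429325],
       [-0.9995495 , -0.02449767,  0.01733958],
       [-0.0127979 , -0.17468547, -0.98454111]])}
```

View pics/scene0.png

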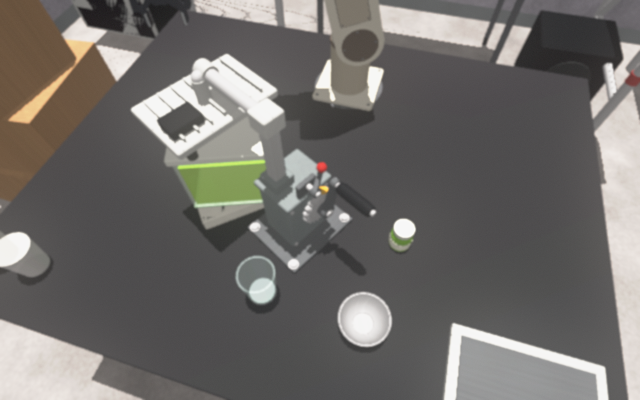

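View pics/top0.png

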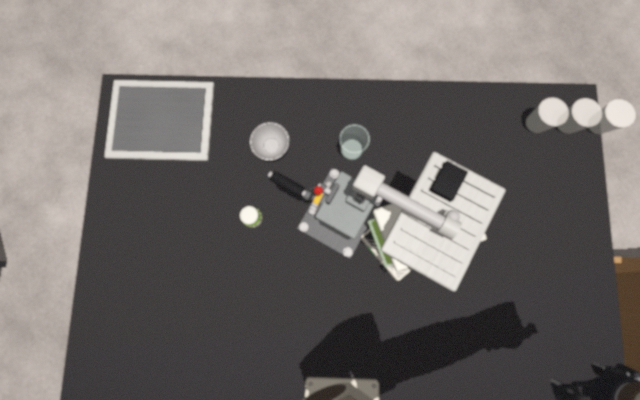

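```bash
cat > h.py <<'E'
import numpy as np
from rig import *
def proj(n,P):
    c=camera_params(n); P=np.atleast_2d(P); q=(P-c['position'])@c['orientation']; u=q@c['intrinsics'].T
    return u[:,:2]/u[:,2:]
def ray(n,uv):
    c=camera_params(n); d=np.linalg.solve(c['intrinsics'],np.array([uv[0],uv[1],1.])); return c['position'],c['orientation']@d
def atz(n,uv,z):
    o,d=ray(n,uv); return o+d*(z-o[2])/d[2]
def tri(uv1,uv2):
    o1,d1=ray('scene',uv1);o2,d2=ray('top',uv2)
    A=np.stack([d1,-d2],1); t=np.linalg.lstsq(A,o2-o1,rcond=None)[0]
    a=o1+d1*t[0];b=o2+d2*t[1]; return (a+b)/2,np.linalg.norm(a-b)
E
python3 - <<'E'
from h import *
C={}
for t in ("lever_ball","grip_mid","pawl","crank","winch","lamp","tank","beaker","bowl","jar"):
    for n in ("scene","top"):
        r=masks_of(n,t)
        for d in r[:2]:
            m=d['region']; ys,xs=np.nonzero(m)
            print(t,n,round(d['conf'],2),np.round(d['extent'],1),m.sum(),(xs.mean().round(1),ys.mean().round(1)) if m.sum() else None)
E
```

```text
lever_ball scene 0.78 [316.2 181.1  21.8  36.5] 292 (np.float64(318.7), np.float64(180.6))
lever_ball top 0.68 [323.1 194.2  16.2  20.1] 199 (np.float64(319.2), np.float64(191.8))
grip_mid scene 0.81 [354.9 199.7  41.2  35.8] 625 (np.float64(354.9), np.float64(198.8))
grip_mid top 0.79 [284.9 182.8  32.4  27. ] 413 (np.float64(286.6), np.float64(183.8))
crank scene 0.9 [337.5 200.4  69.6  46.1] 1422 (np.float64(336.3), np.float64(202.1))
crank top 0.8 [301.2 194.9  59.8  40.2] 633 (np.float64(294.8), np.float64(189.0))
winch scene 0.86 [255.1 163.3 241.2 217.9] 17659 (np.float64(254.3), np.float64(154.8))
winch scene 0.65 [318.2 180.4  17.9  32.5] 278 (np.float64(318.9), np.float64(181.2))
winch top 0.73 [387.4 221.2 237.5 135.9] 15188 (np.float64(404.7), np.float64(215.5))
winch top 0.51 [251.  214.2  20.3  18.5] 352 (np.float64(250.3), np.float64(216.4))
lamp scene 0.79 [210.6 117.2 157.6 126.5] 9861 (np.float64(215.8), np.float64(110.9))
lamp top 0.8 [429.9 222.6 148.9 135.4] 10567 (np.float64(435.2), np.float64(217.4))
lamp top 0.62 [319.8 199.8   8.5   9.5] 54 (np.float64(316.7)
[... 166 characters left out ...]
6.0), np.float64(232.5))
beaker scene 0.78 [256.4 280.2  40.4  46.9] 1465 (np.float64(257.3), np.float64(279.6))
beaker top 0.72 [355.2 143.2  30.3  34.5] 827 (np.float64(353.0), np.float64(141.9))
bowl scene 0.77 [363.9 318.6  54.6  53.5] 2237 (np.float64(364.4), np.float64(319.2))
bowl scene 0.28 [317.6 182.2  21.5  41.4] 276 (np.float64(318.9), np.float64(181.8))
bowl top 0.76 [269.4 142.2  35.1  32.5] 1132 (np.float64(268.6), np.float64(141.3))
jar scene 0.69 [402.2 235.6  20.5  35.4] 621 (np.float64(401.6), np.float64(235.4))
jar top 0.75 [285.4 186.   32.9  26.2] 399 (np.float64(286.7), np.float64(183.9))
jar top 0.74 [250.6 217.3  19.2  18.2] 325 (np.float64(250.2), np.float64(216.7))
```

```bash
python3 - <<'E'
import cv2
a=cv2.imread('pics/scene0.png')[130:280,230:430]; cv2.imwrite('pics/sz.png',cv2.resize(a,None,fx=4,fy=4,interpolation=cv2.INTER_CUBIC))
a=cv2.imread('pics/top0.png')[160:270,240:400]; cv2.imwrite('pics/tz.png',cv2.resize(a,None,fx=5,fy=5,interpolation=cv2.INTER_CUBIC))
from h import *
from scipy.optimize import least_squares
uv={}
for n in('scene','top'):
    im=cv2.imread(f'pics/{n}0.png').astype(int)
    m=(im[:,:,2]>130)&(im[:,:,1]<90)&(im[:,:,0]<90)
    m[:,:230]=0;m[:,430:]=0
    ys,xs=np.nonzero(m); print(n,xs.mean(),ys.mean(),m.sum()); uv[n]=np.array([xs.mean(),ys.mean()])
print(tri(uv['scene'],uv['top']))
g,e=tri((354.9,199.),(286.6,183.8)); print(g,e)
def W(p,q): 
    c,s=np.cos(p[2]),np.sin(p[2]); return np.array([p[0]+c*q[0]-s*q[1],p[1]+s*q[0]+c*q[1],q[2]])
B=[-5.7,0,277.2];G=[-22,74,232.1]
def f(p):
    r=[]
    for n,gu in(('scene',(354.9,199)),('top',(286.6,183.8))):
        r+=list((proj(n,W(p,B))[0]-uv[n])); r+=list((proj(n,W(p,G))[0]-gu)*.5)
    return np.array(r)
s=least_squares(f,[350,50,-.4]); print(s.x,np.degrees(s.x[2]),f(s.x).round(1))
E
```

```text
scene 321.75 166.4125 80
top 317.68333333333334 189.96666666666667 60
(array([548.37021009,  73.4854154 , 277.26066699]), np.float64(0.35414588276342945))
[570.0269833  146.15599555 228.48979181] 0.08716607470846448
[ 5.53329343e+02  7.07454025e+01 -5.16889137e-01] -29.6155660438953 [-0.1  0.  -0.  -0.4 -0.1  0.  -0.  -0.3]
```

View pics/sz.png

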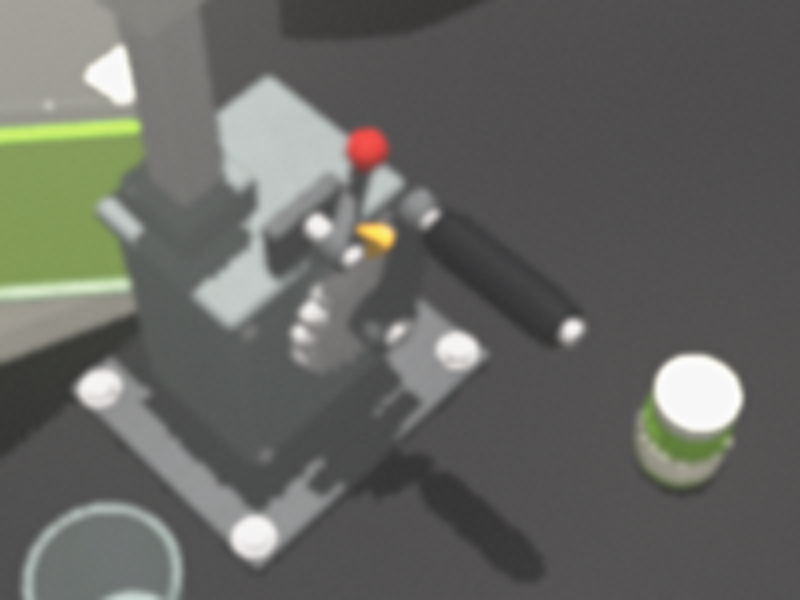

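View pics/tz.png

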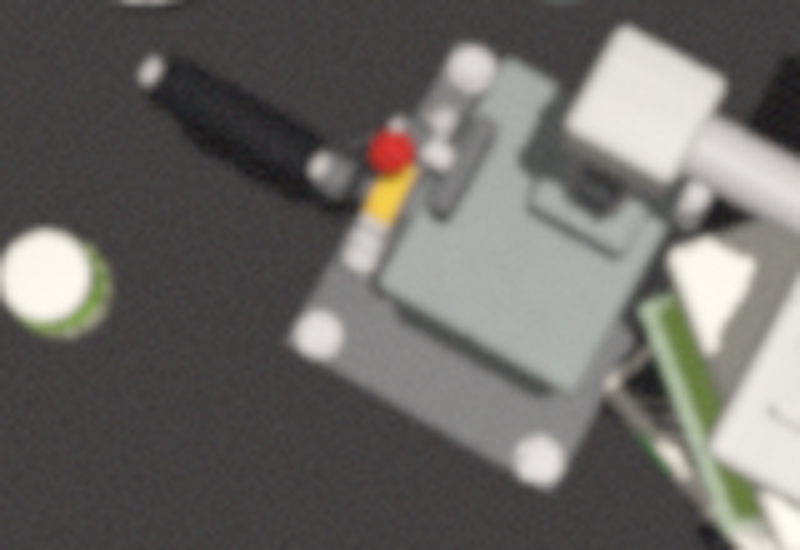

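Winch fits well: origin (553, 71), yaw −29.6°. The ball triangulates at z = 277, which matches the spec, and the residuals are under 1 px. In the zooms the red ball is at scene (322,166) / top (318,190), and the grip runs left and up from the wheel. I'll raise the arm first to clear the lamp.

```bash
python3 -m inch '[[0,0,0.06,0,0.45],[0,0,0.12,0,0.45],[0,0,0.18,0,0.45],[0,0,0.24,0,0.45],[0,0,0.29,0,0.45],[0,0,0.29,0,0.45]]'
python3 - <<'E'
from h import *
print(monitor.read_state()['joint_pos'].round(3))
E
```

```text
clock: 1.85
tcp_pos: [180.3, -467.8, 522.9]
orientation: [[0.933, 0.359, 0.006], [0.36, -0.933, -0.016], [0.0, 0.017, -1.0]]
wrist_force: [-0.3, 0.3, -1.2]
width: 38.7
[-1.203  0.362  0.956  2.148  0.     1.571]
```

```bash
python3 - <<'E'
import numpy as np
for k in range(1,14):
    a=np.radians(-68.95+k*76.6/13); r=500+53.3*k/13
    print(round((r*np.cos(a)-179.8)/1000,3),round((r*np.sin(a)+466.6)/1000,3),round(.686*k/13,3))
E
```

```text
0.049 0.017 0.053
0.096 0.04 0.106
0.141 0.067 0.158
0.183 0.099 0.211
0.222 0.136 0.264
0.257 0.176 0.317
0.288 0.221 0.369
0.315 0.269 0.422
0.337 0.319 0.475
0.353 0.372 0.528
0.364 0.427 0.58
0.369 0.483 0.633
0.369 0.54 0.686
```

```bash
python3 -m inch '[[0.049,0.017,-0.02,0.053,0.45],[0.096,0.04,-0.03,0.106,0.45],[0.141,0.067,-0.03,0.158,0.45],[0.183,0.099,-0.03,0.211,0.45],[0.222,0.136,-0.03,0.264,0.45],[0.257,0.176,-0.03,0.317,0.45],[0.288,0.221,-0.03,0.369,0.45],[0.315,0.269,-0.03,0.422,0.45],[0.337,0.319,-0.03,0.475,0.45],[0.353,0.372,-0.03,0.528,0.45],[0.364,0.427,-0.03,0.58,0.45],[0.369,0.483,-0.03,0.633,0.45],[0.369,0.54,-0.03,0.686,0.45],[0.369,0.54,-0.09,0.686,0.45],[0.369,0.54,-0.13,0.686,0.45],[0.369,0.54,-0.13,0.686,0.45]]'
python3 - <<'E'
from h import *
import cv2
print(monitor.read_state()['joint_pos'].round(3))
for n in("scene","top"):
    cv2.imwrite(f"pics/{n}1.png",capture(n)[:,:,::-1])
a=np.hstack([cv2.resize(cv2.imread('pics/scene1.png')[90:290,200:400],None,fx=2,fy=2),cv2.resize(cv2.imread('pics/top1.png')[100:300,220:420],None,fx=2,fy=2)])
cv2.imwrite('pics/c1.png',a)
E
```

```text
clock: 3.85
tcp_pos: [543.3, 74.0, 380.8]
orientation: [[0.494, 0.869, -0.017], [0.87, -0.494, -0.004], [-0.012, -0.013, -1.0]]
wrist_force: [1.0, 0.2, 1.4]
width: 38.6
[ 1.360e-01  3.580e-01  5.510e-01  1.781e+00 -2.000e-03  2.224e+00]
```

View pics/c1.png

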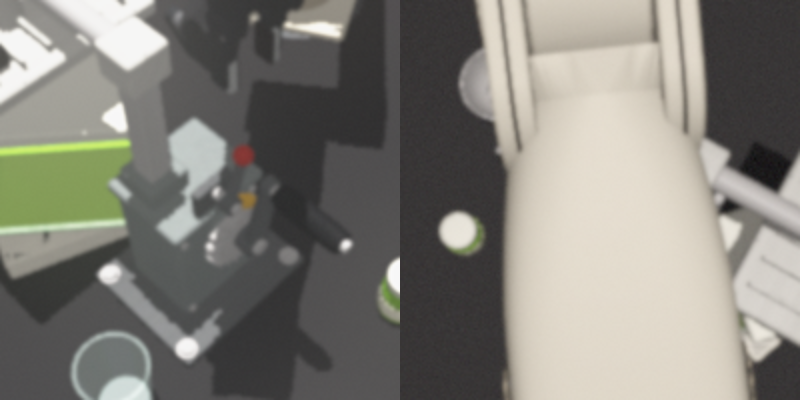

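```bash
python3 -m inch '[[0,0,0,0,0.45],[0,0,0,0,0.45]]'; python3 - <<'E'
from h import *
print(proj('scene',[[543.3,74,380.8],[548.4,73.5,277]])-[200,90], monitor.read_state()['qd'].round(3))
E
```

```text
clock: 4.2
tcp_pos: [550.2, 74.3, 391.7]
orientation: [[0.495, 0.869, 0.009], [0.869, -0.495, -0.001], [0.004, 0.008, -1.0]]
wrist_force: [-0.7, 0.2, 0.5]
width: 38.2
[[122.57128112  35.81829758]
 [121.65898787  76.50683126]] [ 0.002  0.004 -0.031 -0.005  0.002 -0.001]
```

```bash
python3 -m inch '[[0,0,-0.04,0,0.45],[0,0,-0.08,0,0.45],[0,0,-0.11,0,0.45],[0,0,-0.125,0,0.45],[0,0,-0.132,0,0.45],[0,0,-0.132,0,0.45],[0,0,-0.132,0,0.45]]'
python3 - <<'E'
from h import *
import cv2
for n in("scene",):
    cv2.imwrite(f"pics/{n}2.png",capture(n)[:,:,::-1])
a=cv2.resize(cv2.imread('pics/scene2.png')[100:250,220:420],None,fx=4,fy=4)
cv2.imwrite('pics/c2.png',a)
E
```

```text
clock: 5.08
tcp_pos: [549.2, 74.5, 257.9]
orientation: [[0.494, 0.869, 0.005], [0.869, -0.494, -0.001], [0.002, 0.005, -1.0]]
wrist_force: [-0.1, -0.1, 0.5]
width: 38.7
```

View pics/c2.png

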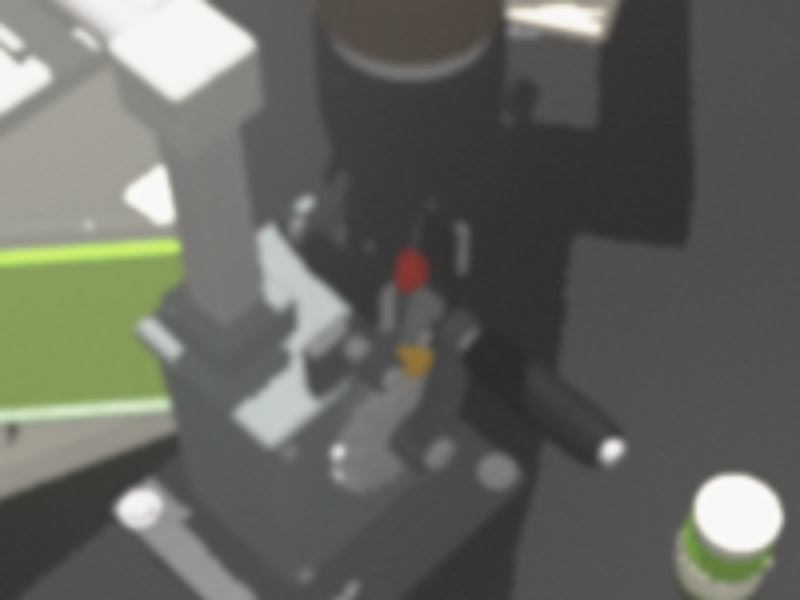

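```bash
python3 -m inch '[[0.007,-0.004,0,0,0.45],[0.014,-0.008,0,0,0.45],[0.021,-0.012,0,0,0.45],[0.028,-0.016,0,0,0.45],[0.034,-0.0195,0,0,0.45],[0.0385,-0.022,0,0,0.45],[0.0385,-0.022,0,0,0.45]]'
python3 - <<'E'
from h import *
import cv2
cv2.imwrite(f"pics/scene3.png",capture("scene")[:,:,::-1])
a=cv2.resize(cv2.imread('pics/scene3.png')[100:250,220:420],None,fx=4,fy=4)
cv2.imwrite('pics/c3.png',a)
im=cv2.imread('pics/scene3.png').astype(int); m=(im[:,:,2]>100)&(im[:,:,1]<70)&(im[:,:,0]<70); m[:,:250]=0;m[:,400:]=0
ys,xs=np.nonzero(m); print(xs.mean(),ys.mean(),m.sum())
th=np.radians(-29.6)
for l in(0,.3,.5,.6):
    a=l-np.radians(17.2); x=13+64*np.sin(a); print(l,proj('scene',[553.3+np.cos(th)*x,70.7+np.sin(th)*x,216+64*np.cos(a)]))
E
```

```text
clock: 6.0
tcp_pos: [587.6, 51.9, 256.2]
orientation: [[0.495, 0.869, 0.003], [0.869, -0.495, -0.002], [-0.0, 0.004, -1.0]]
wrist_force: [-1.2, 0.3, 0.1]
width: 38.7
308.47058823529414 177.35294117647058 85
0 [[321.76188506 166.37412841]]
0.3 [[314.37603211 171.10883046]]
0.5 [[309.35203773 175.39448244]]
0.6 [[306.90291096 177.80640693]]
```

View pics/c3.png

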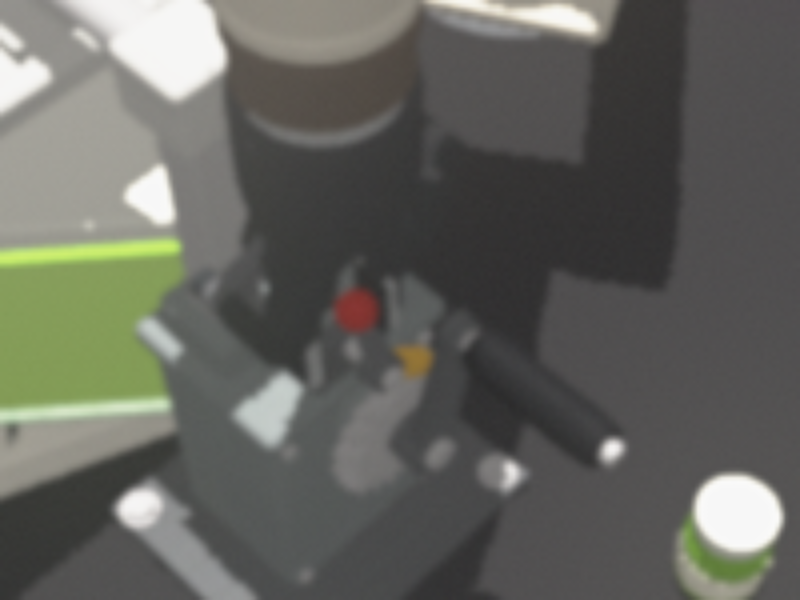

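```bash
python3 -m inch '[[0.002,-0.001,0,0,0.45],[0.0035,-0.002,0,0,0.45],[0.0035,-0.002,0,0,0.45]]'
python3 - <<'E'
from h import *
import cv2
im=capture("scene")[:,:,::-1].astype(int); m=(im[:,:,2]>100)&(im[:,:,1]<70)&(im[:,:,0]<70); m[:,:250]=0;m[:,400:]=0
ys,xs=np.nonzero(m); print(xs.mean(),ys.mean(),m.sum())
E
```

```text
clock: 6.42
tcp_pos: [589.9, 50.4, 256.0]
orientation: [[0.494, 0.869, 0.001], [0.869, -0.494, -0.001], [-0.001, 0.002, -1.0]]
wrist_force: [-2.8, 1.7, -1.5]
width: 38.5
307.5 178.40697674418604 86
```

```bash
python3 -m inch '[[0.002,-0.001,0,0,0.45],[0.0026,-0.0015,0,0,0.45],[0.0026,-0.0015,0,0,0.45]]'
python3 - <<'E'
from h import *
import cv2
im=capture("scene")[:,:,::-1].astype(int); m=(im[:,:,2]>100)&(im[:,:,1]<70)&(im[:,:,0]<70); m[:,:250]=0;m[:,400:]=0
ys,xs=np.nonzero(m); print(xs.mean(),ys.mean(),m.sum())
E
```

```text
clock: 6.85
tcp_pos: [591.7, 49.5, 255.9]
orientation: [[0.494, 0.87, -0.001], [0.87, -0.494, -0.0], [-0.001, -0.001, -1.0]]
wrist_force: [-5.8, 3.7, -1.2]
width: 38.4
306.6046511627907 179.40697674418604 86
```

```bash
python3 -m inch '[[0.0015,-0.0009,0,0,0.45],[0.0026,-0.0015,0,0,0.45],[0.0026,-0.0015,0,0,0.45]]'
python3 - <<'E'
from h import *
import cv2
im=capture("scene")[:,:,::-1].astype(int); m=(im[:,:,2]>100)&(im[:,:,1]<70)&(im[:,:,0]<70); m[:,:250]=0;m[:,400:]=0
ys,xs=np.nonzero(m); print(xs.mean(),ys.mean(),m.sum())
E
```

```text
clock: 7.28
tcp_pos: [592.0, 49.3, 255.7]
orientation: [[0.493, 0.87, -0.006], [0.87, -0.493, 0.002], [-0.001, -0.006, -1.0]]
wrist_force: [-11.8, 6.9, 0.8]
width: 38.4
306.55172413793105 179.4367816091954 87
```

```bash
python3 -m inch '[[-0.0145,0.0085,0,0,0.45],[-0.0145,0.0085,0,0,0.45],[-0.0145,0.0085,0.03,0,0.45],[-0.0145,0.0085,0.06,0,0.45],[-0.018,0.05,0.06,0,0.7],[-0.0213,0.0865,0.06,0,0.7],[-0.0213,0.1065,0.06,0,0.7],[-0.0213,0.1065,0.04,0,0.7],[-0.0213,0.1065,0.04,0,0.7]]'
python3 - <<'E'
from h import *
import cv2
im=capture("scene")[:,:,::-1]
cv2.imwrite('pics/c4.png',cv2.resize(im[100:250,220:420],None,fx=4,fy=4))
E
```

```text
clock: 8.45
tcp_pos: [574.2, 153.4, 295.0]
orientation: [[0.494, 0.869, 0.0], [0.869, -0.494, -0.003], [-0.003, 0.002, -1.0]]
wrist_force: [-0.3, -0.6, 0.2]
width: 59.5
```

View pics/c4.png

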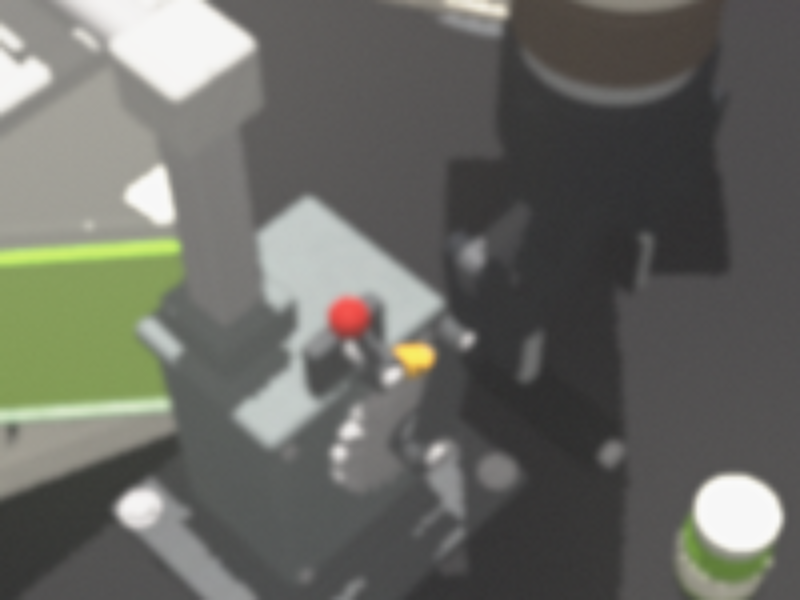

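```bash
python3 -m inch '[[0,0,-0.035,0,0.7],[0,0,-0.06,0,0.7],[0,0,-0.078,0,0.7],[0,0,-0.085,0,0.7],[0,0,-0.085,0,0.7]]'; python3 - <<'E'
from h import *
import cv2
im=capture("scene")[:,:,::-1]
cv2.imwrite('pics/c5.png',cv2.resize(im[100:250,220:420],None,fx=4,fy=4))
E
```

```text
clock: 9.12
tcp_pos: [574.7, 153.5, 212.0]
orientation: [[0.495, 0.869, 0.003], [0.869, -0.495, -0.001], [0.0, 0.003, -1.0]]
wrist_force: [0.4, -0.6, -0.3]
width: 60.0
```

View pics/c5.png

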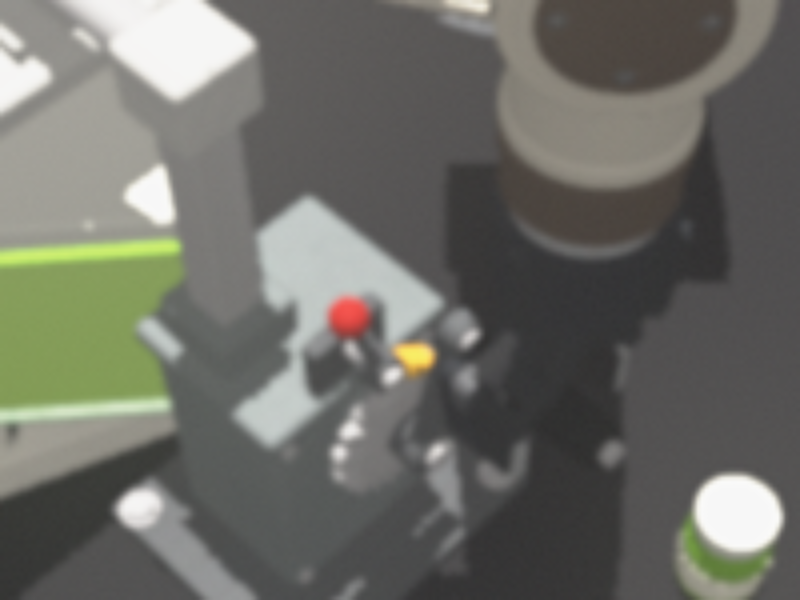

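Fingers straddle the grip, with the grip end visible at crop (610,455). Close.

```bash
python3 -m inch '[[0,0,0,0,0.5],[0,0,0,0,0.4],[0,0,0,0,0.3],[0,0,0,0,0.2],[0,0,0,0,0],[0,0,0,0,0],[0,0,0,0,0]]'; python3 - <<'E'
from h import *
W0=np.array([553.3,70.7]);th=np.radians(-29.6);X=np.array([np.cos(th),np.sin(th)]);Y=np.array([-X[1],X[0]])
s=monitor.read_state();d=s['tcp_pos'][:2]-W0
print('winch xy',d@X,d@Y,'z',s['tcp_pos'][2],'Fx,Fy,Fz winch',s['wrist_force'][:2]@X,s['wrist_force'][:2]@Y,s['wrist_force'][2])
# up-wind increments from a0=105
def tab(a0,angs):
    for a in angs:
        A=np.radians(a);B=np.radians(a0);dx=85*(np.cos(A)-np.cos(B));dz=85*(np.sin(A)-np.sin(B));print(a,(dx*X).round(1),round(dz,1))
tab(105,[106,107,108,109,110,111,112,113,114])
E
```

```text
clock: 10.05
tcp_pos: [575.2, 153.8, 212.3]
orientation: [[0.494, 0.869, 0.005], [0.869, -0.494, -0.001], [0.001, 0.005, -1.0]]
wrist_force: [4.8, -2.0, 4.5]
width: 25.2
winch xy -22.01736079394798 83.0231176516881 z 212.31609377090965 Fx,Fy,Fz winch 5.187876535328631 0.6264637835045967 4.515313214817288
106 [-1.2  0.7] -0.4
107 [-2.5  1.4] -0.8
108 [-3.7  2.1] -1.3
109 [-4.9  2.8] -1.7
110 [-6.1  3.5] -2.2
111 [-7.4  4.2] -2.7
112 [-8.6  4.9] -3.3
113 [-9.7  5.5] -3.9
114 [-10.9   6.2] -4.5
```

```bash
python3 -m inch '[[-0.0025,0.0014,-0.0008,0,0],[-0.0049,0.0028,-0.0017,0,0],[-0.0074,0.0042,-0.0027,0,0],[-0.0097,0.0055,-0.0039,0,0],[-0.0097,0.0055,-0.0039,0,0]]'; cat >> h.py <<'E'
W0=np.array([553.3,70.7]);th=np.radians(-29.6);X=np.array([np.cos(th),np.sin(th)]);Y=np.array([-X[1],X[0]])
def st(zoff=-19.8):
    s=monitor.read_state();d=s['tcp_pos'][:2]-W0;x=d@X;z=s['tcp_pos'][2]-zoff-150
    a=np.arctan2(z,x);f=s['wrist_force'];F=np.array([f[:2]@X,f[2]])
    print('t %.2f xy %.1f %.1f z %.1f ang %.1f r %.1f Ft(lowering+) %.1f Fr %.1f Fy %.1f'%(s['clock'],x,d@Y,s['tcp_pos'][2],np.degrees(a),np.hypot(x,z),F@[np.sin(a),-np.cos(a)],F@[np.cos(a),np.sin(a)],f[:2]@Y))
E
python3 - <<'E'
from h import *
import cv2
st()
im=capture("scene")[:,:,::-1]
cv2.imwrite('pics/c6.png',cv2.resize(im[100:250,220:420],None,fx=4,fy=4))
E
```

```text
clock: 10.68
tcp_pos: [565.0, 159.2, 208.3]
orientation: [[0.494, 0.869, 0.004], [0.869, -0.494, -0.002], [0.0, 0.004, -1.0]]
wrist_force: [3.1, -2.9, 4.5]
width: 24.9
t 10.68 xy -33.5 82.7 z 208.3 ang 113.2 r 85.0 Ft(lowering+) 5.6 Fr 2.5 Fy -1.0
```

View pics/c6.png

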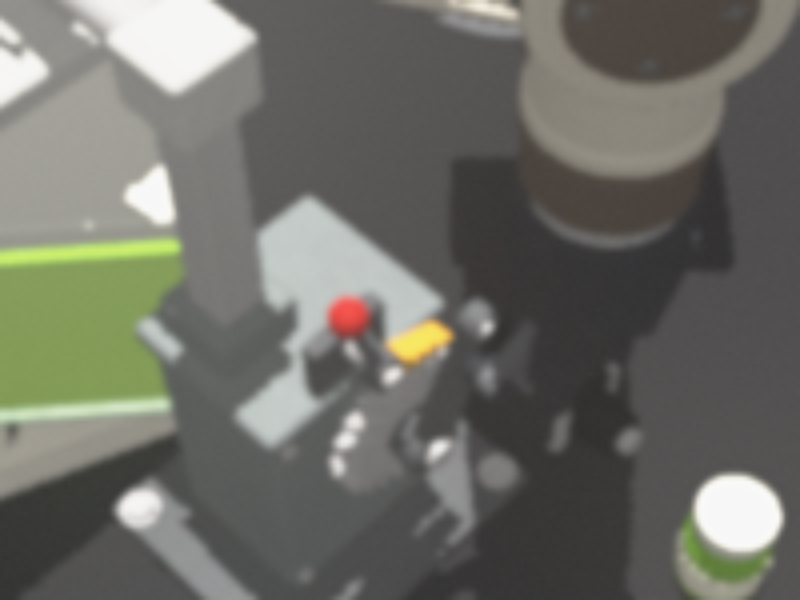

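```bash
cat >> h.py <<'E'
def tab(a0,angs):
    o=[]
    for a in angs:
        A=np.radians(a);B=np.radians(a0);dx=85*(np.cos(A)-np.cos(B));dz=85*(np.sin(A)-np.sin(B));w=dx*X/1000
        o.append('[%.4f,%.4f,%.4f,0,0]'%(w[0],w[1],dz/1000))
    print(','.join(o))
E
python3 - <<'E'
from h import *
tab(113,[112,110.5]+[108.5-2*k for k in range(17)])
E
```

```text
[0.0012,-0.0007,0.0006,0,0],[0.0030,-0.0017,0.0014,0,0],[0.0054,-0.0031,0.0024,0,0],[0.0079,-0.0045,0.0033,0,0],[0.0104,-0.0059,0.0040,0,0],[0.0129,-0.0073,0.0047,0,0],[0.0154,-0.0088,0.0053,0,0],[0.0180,-0.0102,0.0058,0,0],[0.0205,-0.0117,0.0062,0,0],[0.0231,-0.0131,0.0065,0,0],[0.0257,-0.0146,0.0067,0,0],[0.0282,-0.0160,0.0068,0,0],[0.0308,-0.0175,0.0067,0,0],[0.0334,-0.0190,0.0066,0,0],[0.0360,-0.0204,0.0064,0,0],[0.0385,-0.0219,0.0060,0,0],[0.0411,-0.0233,0.0056,0,0],[0.0436,-0.0248,0.0051,0,0],[0.0461,-0.0262,0.0044,0,0]
```

```bash
python3 -m inch '[[0.0012,-0.0007,0.0006,0,0],[0.0030,-0.0017,0.0014,0,0],[0.0054,-0.0031,0.0024,0,0],[0.0079,-0.0045,0.0033,0,0],[0.0104,-0.0059,0.0040,0,0],[0.0129,-0.0073,0.0047,0,0],[0.0154,-0.0088,0.0053,0,0],[0.0180,-0.0102,0.0058,0,0],[0.0205,-0.0117,0.0062,0,0],[0.0231,-0.0131,0.0065,0,0],[0.0257,-0.0146,0.0067,0,0],[0.0282,-0.0160,0.0068,0,0],[0.0308,-0.0175,0.0067,0,0],[0.0334,-0.0190,0.0066,0,0],[0.0360,-0.0204,0.0064,0,0],[0.0385,-0.0219,0.0060,0,0],[0.0411,-0.0233,0.0056,0,0],[0.0436,-0.0248,0.0051,0,0],[0.0461,-0.0262,0.0044,0,0]]'; python3 - <<'E'
from h import *
st()
tab(74.5+2,[]) 
tab(76.5,[76.5-2*k for k in range(1,12)])
E
```

```text
clock: 13.1
tcp_pos: [612.7, 133.8, 212.9]
orientation: [[0.494, 0.869, 0.007], [0.869, -0.494, 0.0], [0.003, 0.006, -1.0]]
wrist_force: [7.0, -0.8, 5.2]
width: 25.1
t 13.10 xy 20.5 84.2 z 212.9 ang 76.1 r 85.2 Ft(lowering+) 5.1 Fr 6.6 Fy 2.8

[0.0025,-0.0014,-0.0007,0,0],[0.0050,-0.0028,-0.0016,0,0],[0.0074,-0.0042,-0.0025,0,0],[0.0098,-0.0056,-0.0036,0,0],[0.0122,-0.0069,-0.0047,0,0],[0.0146,-0.0083,-0.0059,0,0],[0.0169,-0.0096,-0.0073,0,0],[0.0191,-0.0109,-0.0087,0,0],[0.0214,-0.0121,-0.0102,0,0],[0.0235,-0.0134,-0.0118,0,0],[0.0257,-0.0146,-0.0135,0,0]
```

```bash
python3 -m inch '[[0.0025,-0.0014,-0.0007,0,0],[0.0050,-0.0028,-0.0016,0,0],[0.0074,-0.0042,-0.0025,0,0],[0.0098,-0.0056,-0.0036,0,0],[0.0122,-0.0069,-0.0047,0,0],[0.0146,-0.0083,-0.0059,0,0],[0.0169,-0.0096,-0.0073,0,0],[0.0191,-0.0109,-0.0087,0,0],[0.0214,-0.0121,-0.0102,0,0],[0.0235,-0.0134,-0.0118,0,0],[0.0257,-0.0146,-0.0135,0,0]]'; python3 - <<'E'
from h import *
st()
tab(54.5,[54.5-1.5*k for k in range(1,6)])
for n in("scene",):
    import cv2; im=capture("scene")[:,:,::-1]
    cv2.imwrite('pics/c7.png',cv2.resize(im[50:250,150:400],None,fx=3,fy=3))
E
```

```text
clock: 14.48
tcp_pos: [639.1, 119.6, 199.0]
orientation: [[0.494, 0.869, 0.008], [0.87, -0.494, 0.001], [0.005, 0.007, -1.0]]
wrist_force: [9.8, 0.7, 1.9]
width: 25.2
t 14.47 xy 50.5 84.9 z 199.0 ang 53.7 r 85.3 Ft(lowering+) 5.5 Fr 6.3 Fy 5.4
[0.0016,-0.0009,-0.0013,0,0],[0.0031,-0.0018,-0.0027,0,0],[0.0046,-0.0026,-0.0041,0,0],[0.0061,-0.0034,-0.0055,0,0],[0.0075,-0.0043,-0.0070,0,0]
```

View pics/c7.png

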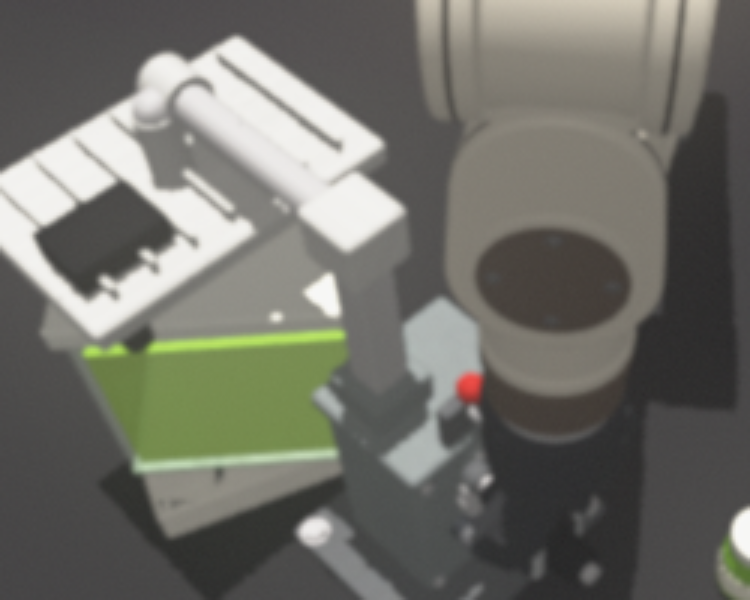

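```bash
cat > chk.py <<'E'
import sys
from h import *
st()
s=monitor.read_state();d=s['tcp_pos'][:2]-W0;a=np.arctan2(s['tcp_pos'][2]+19.8-150,d@X);f=s['wrist_force']
Ft=np.array([f[:2]@X,f[2]])@[np.sin(a),-np.cos(a)]
sys.exit(0 if Ft>3.2 else 1)
E
python3 - <<'E'
from h import *
for a0 in np.arange(54.5,30,-2.4): print(round(a0,1),end=' ');tab(a0,[a0-.8,a0-1.6,a0-2.4])
E
```

```text
54.5 [0.0008,-0.0005,-0.0007,0,0],[0.0017,-0.0009,-0.0014,0,0],[0.0025,-0.0014,-0.0021,0,0]
52.1 [0.0008,-0.0005,-0.0007,0,0],[0.0016,-0.0009,-0.0015,0,0],[0.0024,-0.0014,-0.0022,0,0]
49.7 [0.0008,-0.0004,-0.0008,0,0],[0.0016,-0.0009,-0.0016,0,0],[0.0023,-0.0013,-0.0024,0,0]
47.3 [0.0008,-0.0004,-0.0008,0,0],[0.0015,-0.0009,-0.0016,0,0],[0.0022,-0.0013,-0.0025,0,0]
44.9 [0.0007,-0.0004,-0.0008,0,0],[0.0014,-0.0008,-0.0017,0,0],[0.0021,-0.0012,-0.0026,0,0]
42.5 [0.0007,-0.0004,-0.0009,0,0],[0.0014,-0.0008,-0.0018,0,0],[0.0020,-0.0012,-0.0027,0,0]
40.1 [0.0007,-0.0004,-0.0009,0,0],[0.0013,-0.0007,-0.0018,0,0],[0.0019,-0.0011,-0.0028,0,0]
37.7 [0.0006,-0.0004,-0.0009,0,0],[0.0012,-0.0007,-0.0019,0,0],[0.0018,-0.0010,-0.0029,0,0]
35.3 [0.0006,-0.0003,-0.0010,0,0],[0.0012,-0.0007,-0.0020,0,0],[0.0017,-0.0010,-0.0029,0,0]
32.9 [0.0006,-0.0003,-0.0010,0,0],[0.0011,-0.0006,-0.0020,0,0],[0.0016,-0.0009,-0.0030,0,0]
30.5 [0.0005,-0.0003,-0.0010,0,0],[0.0010,-0.0006,-0.0021,0,0],[0.0015,-0.0009,-0.0031,0,0]
```

```bash
python3 -m inch '[[0.0012,0,-0.0003,0,0],[0.0025,0.0001,-0.0008,0,0],[0.0037,-0.0004,-0.0013,0,0]]' >/dev/null && python3 chk.py && python3 -m inch '[[0.0008,-0.0005,-0.0007,0,0],[0.0016,-0.0009,-0.0015,0,0],[0.0024,-0.0014,-0.0022,0,0]]' >/dev/null && python3 chk.py && python3 -m inch '[[0.0008,-0.0004,-0.0008,0,0],[0.0016,-0.0009,-0.0016,0,0],[0.0023,-0.0013,-0.0024,0,0]]' >/dev/null && python3 chk.py && python3 -m inch '[[0.0008,-0.0004,-0.0008,0,0],[0.0015,-0.0009,-0.0016,0,0],[0.0022,-0.0013,-0.0025,0,0]]' >/dev/null && python3 chk.py
```

```text
t 14.90 xy 53.3 85.0 z 196.8 ang 51.3 r 85.3 Ft(lowering+) 6.4 Fr 4.0 Fy 1.5
t 15.28 xy 56.1 85.1 z 194.5 ang 48.9 r 85.3 Ft(lowering+) 6.2 Fr 4.8 Fy 2.5
t 15.65 xy 58.8 85.2 z 192.0 ang 46.4 r 85.3 Ft(lowering+) 5.7 Fr 6.3 Fy 2.9
t 16.02 xy 61.3 85.2 z 189.5 ang 44.0 r 85.3 Ft(lowering+) 7.0 Fr 4.9 Fy 2.5
```

```bash
python3 -m inch '[[0.0007,-0.0004,-0.0008,0,0],[0.0014,-0.0008,-0.0017,0,0],[0.0021,-0.0012,-0.0026,0,0]]' >/dev/null && python3 chk.py && python3 -m inch '[[0.0007,-0.0004,-0.0009,0,0],[0.0014,-0.0008,-0.0018,0,0],[0.0020,-0.0012,-0.0027,0,0]]' >/dev/null && python3 chk.py && python3 -m inch '[[0.0007,-0.0004,-0.0009,0,0],[0.0013,-0.0007,-0.0018,0,0],[0.0019,-0.0011,-0.0028,0,0]]' >/dev/null && python3 chk.py && python3 -m inch '[[0.0006,-0.0004,-0.0009,0,0],[0.0012,-0.0007,-0.0019,0,0],[0.0018,-0.0010,-0.0029,0,0]]' >/dev/null && python3 chk.py
```

```text
t 16.40 xy 63.8 85.3 z 186.9 ang 41.6 r 85.3 Ft(lowering+) 5.5 Fr 5.7 Fy 3.3
t 16.77 xy 66.2 85.3 z 184.1 ang 39.2 r 85.4 Ft(lowering+) 5.6 Fr 5.5 Fy 4.1
t 17.15 xy 68.3 85.4 z 181.3 ang 36.8 r 85.3 Ft(lowering+) 6.2 Fr 6.2 Fy 3.2
t 17.52 xy 70.4 85.4 z 178.3 ang 34.3 r 85.3 Ft(lowering+) 6.6 Fr 7.1 Fy 3.5
```

```bash
python3 -m inch '[[0.0006,-0.0003,-0.0010,0,0],[0.0012,-0.0007,-0.0020,0,0],[0.0017,-0.0010,-0.0029,0,0]]' >/dev/null && python3 chk.py && python3 -m inch '[[0.0006,-0.0003,-0.0010,0,0],[0.0011,-0.0006,-0.0020,0,0],[0.0016,-0.0009,-0.0030,0,0]]' >/dev/null && python3 chk.py && python3 -m inch '[[0.0005,-0.0003,-0.0010,0,0],[0.0010,-0.0006,-0.0021,0,0],[0.0015,-0.0009,-0.0031,0,0]]' >/dev/null && python3 chk.py; python3 - <<'E'
from h import *
for a0 in np.arange(28.1,-15,-2.4): print(round(a0,1),end=' ');tab(a0,[a0-.8,a0-1.6,a0-2.4])
import cv2; im=capture("scene")[:,:,::-1]
cv2.imwrite('pics/c8.png',cv2.resize(im[50:250,150:400],None,fx=3,fy=3))
E
```

```text
t 17.90 xy 72.4 85.5 z 175.3 ang 31.9 r 85.3 Ft(lowering+) 5.7 Fr 6.6 Fy 5.5
t 18.27 xy 74.2 85.6 z 172.3 ang 29.6 r 85.3 Ft(lowering+) 5.9 Fr 7.5 Fy 5.6
t 18.65 xy 75.9 85.6 z 169.1 ang 27.1 r 85.3 Ft(lowering+) 5.9 Fr 7.0 Fy 3.8
28.1 [0.0005,-0.0003,-0.0011,0,0],[0.0009,-0.0005,-0.0021,0,0],[0.0014,-0.0008,-0.0032,0,0]
25.7 [0.0004,-0.0003,-0.0011,0,0],[0.0009,-0.0005,-0.0022,0,0],[0.0013,-0.0007,-0.0032,0,0]
23.3 [0.0004,-0.0002,-0.0011,0,0],[0.0008,-0.0004,-0.0022,0,0],[0.0012,-0.0007,-0.0033,0,0]
20.9 [0.0004,-0.0002,-0.0011,0,0],[0.0007,-0.0004,-0.0022,0,0],[0.0010,-0.0006,-0.0034,0,0]
18.5 [0.0003,-0.0002,-0.0011,0,0],[0.0006,-0.0004,-0.0023,0,0],[0.0009,-0.0005,-0.0034,0,0]
16.1 [0.0003,-0.0002,-0.0011,0,0],[0.0005,-0.0003,-0.0023,0,0],[0.0008,-0.0005,-0.0034,0,0]
13.7 [0.0002,-0.0001,-0.0012,0,0],[0.0005,-0.0003,-0.0023,0,0],[0.0007,-0.0004,-0.0035,0,0]
11.3 [0.0002,-0.0001,-0.0012,0,0],[0.0004,-0.0002,-0.0023,0,0],[0.0005,-0.0003,-0.0035,0,0]
8.9 [0.0002,-0.0001,-0.0012,0,0],[0.0003,-0.0002,-0.0023,0,0],[0.0004,-0.0002,-0.0035,0,0]
6.5 [0.0001,-0.0001,-0.0012,0,0],[0.0002,-0.0001,-0.0024,0,0],[0.0003,-0.0002,-0.0035,0,0]
4.1 [0.0001,-0.0000,-0.0012,0,0],[0.0001,-0.0001,-0.0024,0,0],[0.0002,-0.0001,-0.0036,0,0]
1.7 [0.0000,-0.0000,-0.0012,0,0],[0.0000,-0.0000,-0.0024,0,0],[0.0000,-0.0000,-0.0036,0,0]
-0.7 [-0.0000,0.0000,-0.0012,0,0],[-0.0001,0.0000,-0.0024,0,0],[-0.0001,0.0001,-0.0036,0,0]
-3.1 [-0.0001,0.0000,-0.0012,0,0],[-0.0001,0.0001,-0.0024,0,0],[-0.0002,0.0001,-0.0036,0,0]
-5.5 [-0.0001,0.0001,-0.0012,0,0],[-0.0002,0.0001,-0.0024,0,0],[-0.0004,0.0002,-0.0035,0,0]
-7.9 [-0.0001,0.0001,-0.0012,0,0],[-0.0003,0.0002,-0.0023,0,0],[-0.0005,0.0003,-0.0035,0,0]
-10.3 [-0.0002,0.0001,-0.0012,0,0],[-0.0004,0.0002,-0.0023,0,0],[-0.0006,0.0004,-0.0035,0,0]
-12.7 [-0.0002,0.0001,-0.0012,0,0],[-0.0005,0.0003,-0.0023,0,0],[-0.0007,0.0004,-0.0035,0,0]
```

View pics/c8.png

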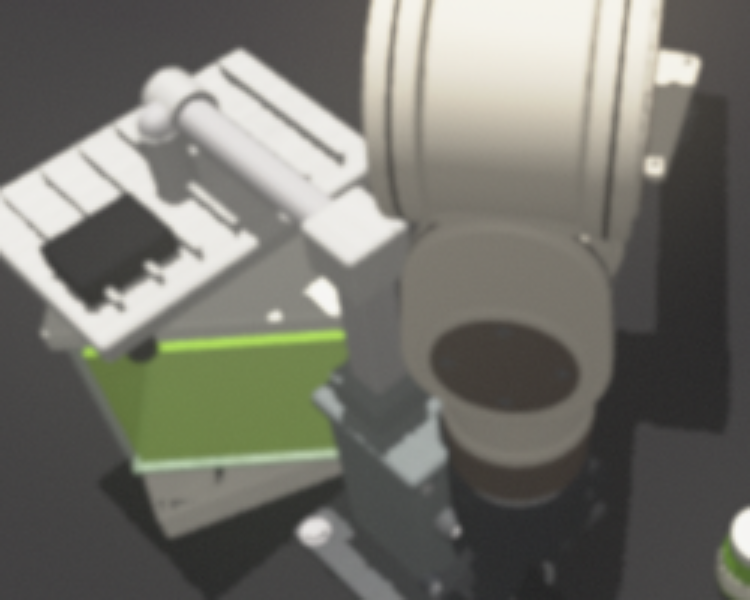

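```bash
python3 -m inch '[[0.0005,-0.0003,-0.0011,0,0],[0.0009,-0.0005,-0.0021,0,0],[0.0014,-0.0008,-0.0032,0,0]]' >/dev/null && python3 chk.py && python3 -m inch '[[0.0004,-0.0003,-0.0011,0,0],[0.0009,-0.0005,-0.0022,0,0],[0.0013,-0.0007,-0.0032,0,0]]' >/dev/null && python3 chk.py && python3 -m inch '[[0.0004,-0.0002,-0.0011,0,0],[0.0008,-0.0004,-0.0022,0,0],[0.0012,-0.0007,-0.0033,0,0]]' >/dev/null && python3 chk.py && python3 -m inch '[[0.0004,-0.0002,-0.0011,0,0],[0.0007,-0.0004,-0.0022,0,0],[0.0010,-0.0006,-0.0034,0,0]]' >/dev/null && python3 chk.py
```

```text
t 19.07 xy 77.5 85.6 z 165.9 ang 24.7 r 85.3 Ft(lowering+) 6.3 Fr 6.6 Fy 4.2
t 19.45 xy 78.9 85.7 z 162.5 ang 22.3 r 85.3 Ft(lowering+) 7.5 Fr 7.4 Fy 4.1
t 19.82 xy 79.9 85.7 z 159.9 ang 20.4 r 85.3 Ft(lowering+) 0.3 Fr 6.4 Fy 4.2
```

Tangential force dropped from ~6.5 N to 0.3 N at 20°, so the lamp has landed. Hold a moment and look.

```bash
python3 -m inch '[[0,0,0,0,0]]'>/dev/null; python3 chk.py;  python3 -m inch '[[0,0,0,0,0]]'>/dev/null; python3 chk.py; python3 - <<'E'
from h import *
import cv2; im=capture("scene")[:,:,::-1]; im2=capture("top")[:,:,::-1]
cv2.imwrite('pics/c9.png',np.hstack([cv2.resize(im[60:200,140:290],None,fx=2.66,fy=4),cv2.resize(im2[140:300,370:520],None,fx=2.66,fy=3.5)]))
E
```

```text
t 19.95 xy 79.9 85.7 z 160.0 ang 20.4 r 85.3 Ft(lowering+) 2.8 Fr 6.1 Fy 3.9
t 20.07 xy 79.9 85.7 z 160.0 ang 20.5 r 85.3 Ft(lowering+) 2.1 Fr 6.3 Fy 4.4
```

View pics/c9.png

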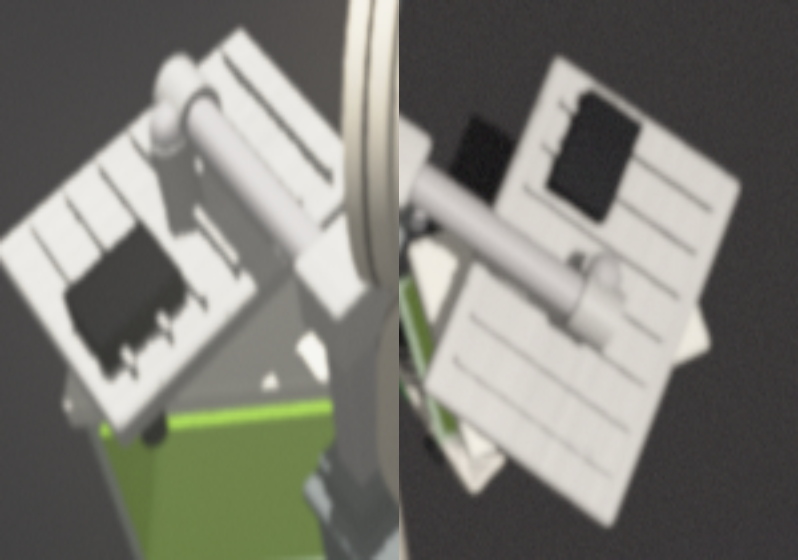

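```bash
python3 -m inch '[[0.0003,-0.0001,-0.0007,0,0],[0.0003,-0.0001,-0.0007,0,0]]'>/dev/null; python3 chk.py;  python3 -m inch '[[0,0,0,0,0]]'>/dev/null; python3 chk.py;  python3 -m inch '[[0,0,0,0,0]]'>/dev/null; python3 chk.py
```

```text
t 20.43 xy 79.9 85.7 z 159.8 ang 20.3 r 85.3 Ft(lowering+) -1.0 Fr 5.5 Fy 3.3
t 20.55 xy 79.9 85.8 z 159.8 ang 20.3 r 85.2 Ft(lowering+) -0.6 Fr 6.3 Fy 3.7
t 20.68 xy 80.0 85.7 z 159.8 ang 20.3 r 85.3 Ft(lowering+) 0.8 Fr 5.7 Fy 3.4
```

```bash
python3 -m inch '[[0.0012,0.0002,0.0004,0,0],[0.0023,0.0004,0.0007,0,0],[0.0023,0.0004,0.0007,0,0]]'>/dev/null; python3 chk.py;  python3 -m inch '[[0,0,0,0,0]]'>/dev/null; python3 chk.py
```

```text
t 21.05 xy 80.0 85.7 z 159.8 ang 20.3 r 85.3 Ft(lowering+) -0.3 Fr 0.4 Fy 1.1
t 21.18 xy 80.1 85.6 z 159.8 ang 20.3 r 85.4 Ft(lowering+) -1.6 Fr -0.6 Fy 2.1
```

```bash
python3 -m inch '[[0,0,0,0,0.35],[0,0,0,0,0.5],[0,0,0,0,0.6],[0,0,0,0,0.7],[0,0,0,0,0.7],[0,0,0,0,0.7]]'; python3 - <<'E'
from h import *
import cv2; st(); im=capture("scene")[:,:,::-1]
cv2.imwrite('pics/c10.png',cv2.resize(im[60:260,140:390],None,fx=3,fy=3))
E
```

```text
clock: 21.92
tcp_pos: [666.1, 104.9, 160.5]
orientation: [[0.494, 0.869, 0.003], [0.869, -0.494, -0.002], [-0.0, 0.003, -1.0]]
wrist_force: [-0.7, 0.9, 0.9]
width: 59.9
t 21.93 xy 81.2 85.5 z 160.5 ang 20.5 r 86.6 Ft(lowering+) -1.2 Fr -0.6 Fy 0.4
```

View pics/c10.png

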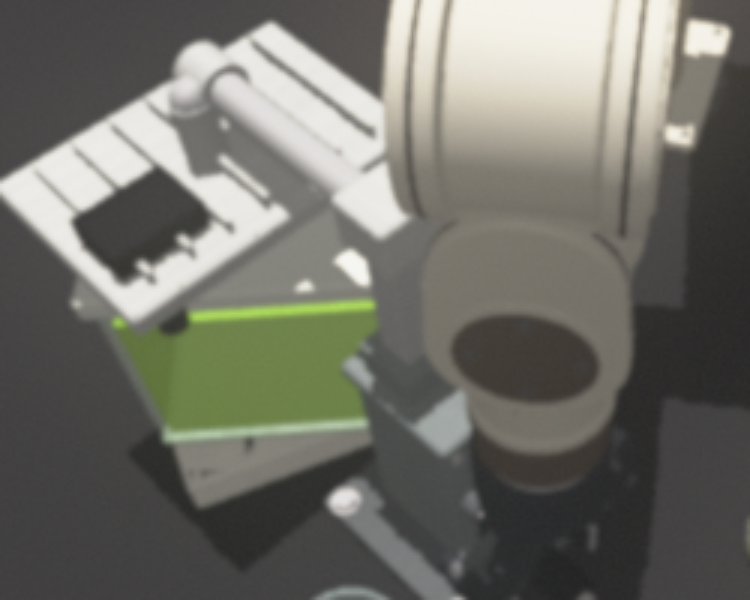

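```bash
python3 -m inch '[[0,0,0.02,0,0.7],[0,0,0.06,0,0.7],[0,0,0.12,0,0.7],[0,0,0.16,0,0.6],[-0.02,-0.012,0.165,0,0.45],[-0.06,-0.035,0.165,0,0.45],[-0.0853,-0.0498,0.165,0,0.45],[-0.0853,-0.0498,0.165,0,0.45],[-0.0853,-0.0498,0.165,0,0.45]]'; python3 - <<'E'
from h import *
import cv2; im=capture("scene")[:,:,::-1]
cv2.imwrite('pics/c11.png',cv2.resize(im[90:240,220:420],None,fx=4,fy=4))
E
```

```text
clock: 23.1
tcp_pos: [581.3, 55.3, 325.8]
orientation: [[0.494, 0.869, 0.004], [0.869, -0.494, -0.001], [0.001, 0.004, -1.0]]
wrist_force: [0.1, 0.5, 0.2]
width: 38.5
```

View pics/c11.png

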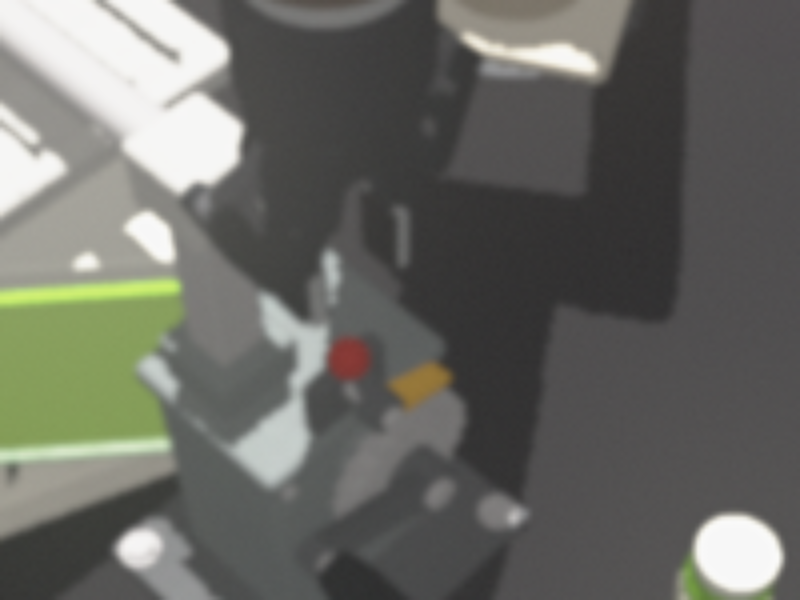

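```bash
python3 -m inch '[[0,0,-0.03,0,0.45],[0,0,-0.055,0,0.45],[0,0,-0.068,0,0.45],[0,0,-0.068,0,0.45]]'; python3 -m inch '[[-0.008,0.0045,0,0,0.45],[-0.016,0.009,0,0,0.45],[-0.024,0.0137,0,0,0.45],[-0.032,0.018,0,0,0.45],[-0.0385,0.022,0,0,0.45],[-0.0385,0.022,0,0,0.45]]'; python3 - <<'E'
from h import *
import cv2; im=capture("scene")[:,:,::-1]
cv2.imwrite('pics/c12.png',cv2.resize(im[90:240,220:420],None,fx=4,fy=4))
im=im.astype(int);m=(im[:,:,2]>100)&(im[:,:,1]<70)&(im[:,:,0]<70); m[:,:250]=0;m[:,400:]=0
ys,xs=np.nonzero(m); print(xs.mean(),ys.mean(),m.sum())
E
```

```text
clock: 23.65
tcp_pos: [580.7, 55.4, 256.2]
orientation: [[0.494, 0.87, 0.0], [0.87, -0.494, -0.002], [-0.001, 0.001, -1.0]]
wrist_force: [0.8, 0.9, -0.1]
width: 38.3
clock: 24.4
tcp_pos: [542.2, 77.0, 257.6]
orientation: [[0.494, 0.869, 0.004], [0.869, -0.494, -0.003], [-0.0, 0.005, -1.0]]
wrist_force: [2.6, -2.8, 2.1]
width: 38.2
323.39473684210526 167.28947368421052 38
```

View pics/c12.png

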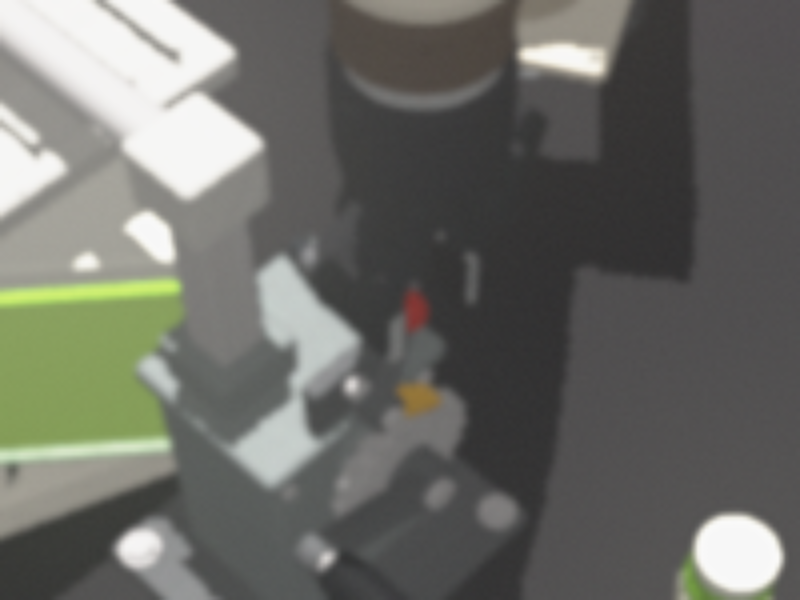

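```bash
python3 -m inch '[[-0.002,0.001,0,0,0.45],[-0.0035,0.002,0,0,0.45],[-0.0035,0.002,0,0,0.45]]' | grep -E "pos|force";  python3 -m inch '[[-0.002,0.001,0,0,0.45],[-0.0026,0.0015,0,0,0.45],[-0.0026,0.0015,0,0,0.45]]' | grep -E "pos|force"
```

```text
tcp_pos: [541.9, 77.2, 257.7]
wrist_force: [10.7, -7.3, -0.7]
tcp_pos: [541.8, 77.3, 257.7]
wrist_force: [18.0, -11.1, -3.9]
```

```bash
python3 -m inch '[[0.006,-0.0035,0,0,0.45],[0.014,-0.008,0,0,0.45],[0.014,-0.008,0,0,0.45],[0.014,-0.008,0.04,0,0.45],[0.014,-0.008,0.09,0,0.45],[0,0,0.15,0,0.45],[-0.02,0,0.2,0,0.45],[-0.05,0.04,0.2,0,0.45],[-0.09,0.08,0.2,0,0.45],[-0.12,0.13,0.2,0,0.45],[-0.14,0.18,0.2,0,0.45],[-0.14,0.18,0.2,0,0.45]]'; python3 - <<'E'
from h import *
import cv2; im=capture("scene")[:,:,::-1]; im2=capture("top")[:,:,::-1]
cv2.imwrite('pics/scene9.png',im); cv2.imwrite('pics/top9.png',im2)
cv2.imwrite('pics/c13.png',cv2.resize(im[110:260,220:420],None,fx=4,fy=4))
cv2.imwrite('pics/c13b.png',im2)
im=im.astype(int);m=(im[:,:,2]>110)&(im[:,:,1]<80)&(im[:,:,0]<80); m[:,:250]=0;m[:,400:]=0
ys,xs=np.nonzero(m); print(xs.mean(),ys.mean(),m.sum())
for t in("beaker","bowl","jar","tank"):
    for d in masks_of("scene",t)[:1]: print(t,d['conf'],np.round(d['extent'],1))
E
```

```text
clock: 26.7
tcp_pos: [393.8, 263.6, 457.0]
orientation: [[0.488, 0.873, 0.0], [0.873, -0.488, -0.001], [-0.001, 0.001, -1.0]]
wrist_force: [-1.0, -0.9, -0.2]
width: 38.5
322.2083333333333 168.125 48
beaker 0.79 [258.2 277.9  40.8  43.6]
bowl 0.91 [365.2 318.4  50.7  54.1]
tank 0.6 [218.4 171.5  96.   79. ]
```

View pics/c13.png

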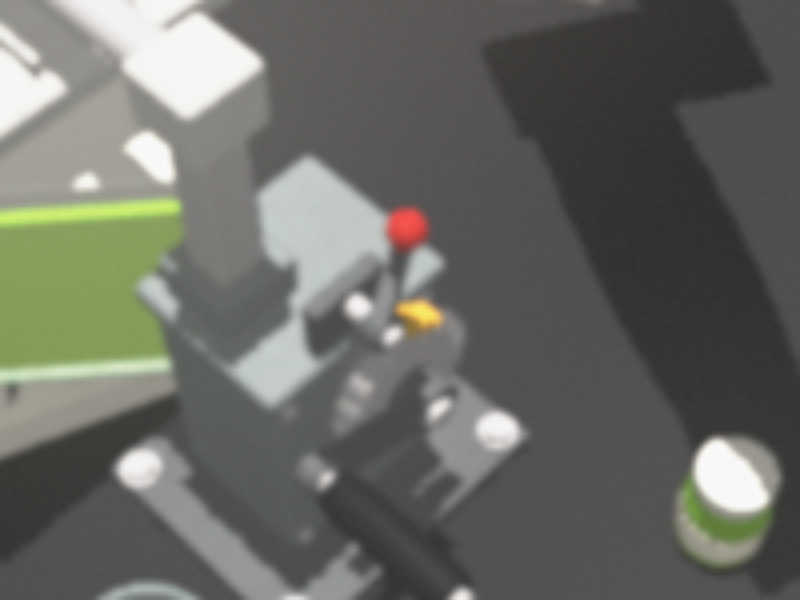

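View pics/scene9.png

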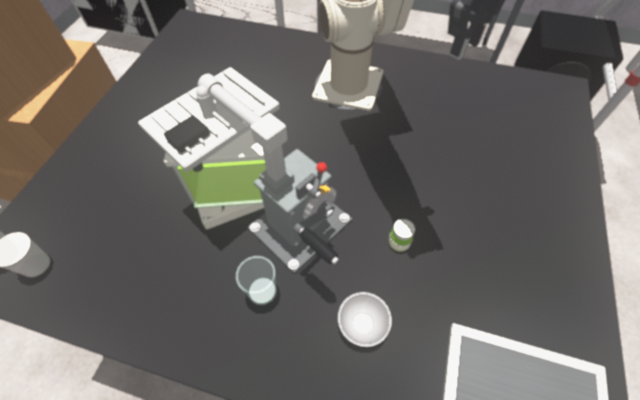

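```bash
python3 - <<'E'
from h import *
import cv2
for f in('scene0','scene9','top0','top9'):
    im=cv2.imread(f'pics/{f}.png').astype(int)
    if 'scene' in f: c=im[175:205,310:345];o=(310,175)
    else: c=im[180:215,300:335];o=(300,180)
    y=(c[:,:,2]>140)&(c[:,:,0]<90)&(c[:,:,1]>90); ys,xs=np.nonzero(y)
    print(f,y.sum(),xs.mean()+o[0],ys.mean()+o[1],xs.min()+o[0],xs.max()+o[0],ys.min()+o[1],ys.max()+o[1])
# predicted nose/ball
p=np.array([13,216.]);
for rr in(42,45,49,58):
    # nose at dist rr from (0,150), 45 from pin, on -x side
    d=np.hypot(13,66);a=(45**2-rr**2+d*d)/(2*d);h=np.sqrt(45**2-a*a);u=(np.array([0,150])-p)/d
    n=p+a*u+h*np.array([u[1],-u[0]]); n2=p+a*u-h*np.array([u[1],-u[0]]); n=n if n[0]<n2[0] else n2
    P=np.array([*(W0+X*n[0]),n[1]]); print(rr,n,proj('scene',P),proj('top',P))
a=[cv2.resize(cv2.imread(f'pics/{f}.png')[160:220,290:350],None,fx=6,fy=6,interpolation=cv2.INTER_CUBIC) for f in('scene0','scene9')]
cv2.imwrite('pics/cmp.png',np.hstack(a))
r=masks_of("scene","jar"); print([(round(d['conf'],2),d['extent'].round(1) if hasattr(d['extent'],'round') else d['extent']) for d in r])
d=cv2.imread('pics/top9.png'); cv2.imwrite('pics/topc.png',cv2.resize(np.hstack([cv2.imread('pics/top0.png')[120:300,230:520],d[120:300,230:520]]),None,fx=1.37,fy=1.37))
E
```

```text
scene0 26 323.61538461538464 189.69230769230768 319 328 187 192
scene9 27 323.3333333333333 189.55555555555554 319 328 187 192
top0 48 317.2708333333333 197.52083333333334 313 322 192 202
top9 76 317.1842105263158 198.85526315789474 313 322 193 205
42 [-20.91416749 186.42248754] [[327.10064184 188.85848949]] [[314.6318088  202.18424877]]
45 [-22.83206719 188.77752839] [[327.76753272 187.69668856]] [[314.20053484 202.7164488 ]]
49 [-25.11311049 192.07530964] [[328.56620084 186.17511831]] [[313.68075287 203.3224423 ]]
58 [-29.12 200.16] [[329.99472075 182.85063628]] [[312.73833023 204.25739488]]
[]
```

View pics/cmp.png

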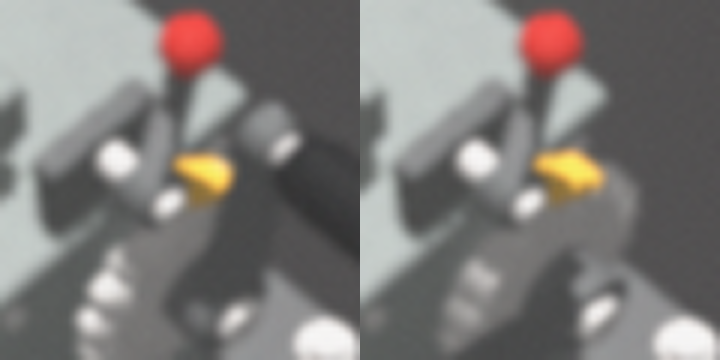

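View pics/topc.png

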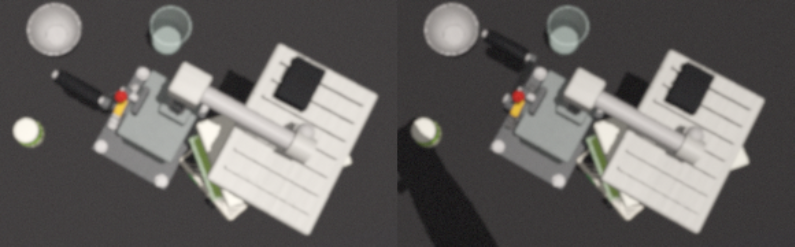

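```bash
python3 -m inch '[[0,0,0,0,0.45],[0,0,0,0,0.45],[0,0,0,0,0.45],[0,0,0,0,0.45]]' | head -2; python3 -c "
from rig import sign_off; print(sign_off())"
```

```text
clock: 27.55
tcp_pos: [396.3, 260.7, 457.5]
the job is handed in; nothing more can be done
None
```

The lamp now stands on the tank's lid with the winch back on hold. I handed the job in at 27.6 s, with the robot clear of everything.

**What I did**
- **Release:** I pushed the red lever to its release stop and pinched the crank grip. I then wound it up about 8°, and the picture showed the pawl sprung clear.
- **Lowering:** I wound the crank down slowly to about 20° above level. There the pull at the grip fell from about 6.5 N to about 0, so the tank was carrying the lamp. At most I pressed about 1.6 N downwards at the grip, roughly 6 N on the lid.
- **Hold:** I let go, and the last pictures show the lamp resting on the tank. I pushed the lever back to its hold stop and moved away.

**Last checks**
- The red ball is back within about a pixel of where it started, and the yellow pawl lies on the wheel again.
- The pawl may be resting part-way up a tooth rather than at the bottom of one. The crank stopped about 4.7 teeth from where it started, and the images could not settle this.
- The tank, beaker, bowl and jar look unmoved. The jar detector found nothing in the final scene picture because the arm's shadow fell on it, so I judged the jar by eye.
- My estimate of how the winch was turned was probably about 1° off. That loaded the grip sideways by up to about 7 N while lowering, and I took that load off before letting go.

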